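Turn the air regulator up four clicks and lock its knob

TASK

The knob of the compressed-air regulator has been pulled up to unlock it. With a fingertip, push one of its three lobes round clockwise, as seen from above, to raise the pressure by exactly four clicks, then press the knob straight down until it snaps home and locks that setting, and draw clear. Touch only: do not grip or pinch the knob, be gentle with it, and leave the other things on the bench where they stand.

Things in the scene. Friction and masses are not known exactly. Their poses are not given: they have to be found in the camera images.
- air_station: Air filter-regulator: aluminium body, gauge in front, pale bowl below, black three-lobed knob on top, grey steel bracket bolted to the bench (fixed; foot 112x96 mm). Origin on the knob's axis at bench level, z up, -x to the gauge (front), -y to the red-levered valve. All but the knob is below z = 0.164; gauge reaches x = -0.058, fittings and pipe y = -0.091 and +0.081, all below z = 0.136.
- knob_top (a point): Centre of the knob's flat top, on its upright axis; 205 mm above the bench unlocked, 199 mm locked. Core radius 18.5 mm with three upright lobes 120 degrees apart, from the top to 30 mm below it, gaps open above and outside. A lobe is a straight radial web 12.5 mm wide with a 7.5 mm radius end centred 27.5 mm from the axis. Below them a round skirt, radius 26.5 mm. Site turns with the knob.
- index_lobe (a point): On top of the lobe with the white index line, at the centre of its rounded end, 27.5 mm from the knob's axis. The other two lobes stand 120 degrees to either side. At the start it points to the front, -x of air_station.
- knob (a joint): Turn of the knob, rad: 0 at the start, growing clockwise seen from above (more pressure). A click stop every 0.419 rad (24 degrees), so four clicks are 1.676; range 9 clicks up, 6 down. About 3 to 5 N at a lobe's end takes it over a click, then it jumps up to half a click into the next stop and stays. The gauge's red needle follows. Turns only while unlocked.
- lock (a joint): How far the knob is pushed down, m: 0 unlocked (orange band shows under the skirt), 0.006 locked (band hidden). It takes 4 to 6 N down on the top, then it snaps home by itself and stays. Between two clicks an inner tooth blocks it after 2 mm.
- masking_tape: Bystander, to be left alone: roll of cream masking tape lying flat, 98 mm across, 36 mm high. Origin under its centre.
- screw_jar: Bystander, to be left alone: white jar of screws with a red lid, 68 mm across, 92 mm high. Origin under its centre.
- glue_bottle: Bystander, to be left alone: yellow glue bottle with an orange tip, 41x62x190 mm, standing. Origin under its centre.
- blue_carton: Bystander, to be left alone: blue carton, 90x125x78 mm. Origin under its centre.

How it is judged (in metres and radians):
On the way, in this order (a step that is already met when the one before it is completed fails the run):
1. the knob stands four clicks clockwise of its start, still unlocked (value of joint knob between 1.5255 and 1.8255 rad and value of joint lock below 0.002 m), for 0.2 s.
2. the knob is pushed down and locked (value of joint lock above 0.0048 m), for 0.2 s.
At the end, for the whole second after the job is handed in: The knob stays exactly four clicks clockwise of its start (1.676 rad, within 0.13) and locked: pushed down at least 4.8 of its 6 mm (value of joint knob between 1.5455 and 1.8055 rad and value of joint lock above 0.0048 m); the robot touches nothing.
It fails at once if the knob is pinched or pressed hard (more than 30 N from the fingers) (contact force between the fingers and knob above 30 N).
It fails at once if another thing on the bench is lifted or moved by more than 25 mm (distance of any of masking_tape, screw_jar, glue_bottle, blue_carton from where it was at the start of the episode above 0.025 m).
It also fails if it takes over 45 s, if anything falls off the work surface, if the arm or the gripper's body presses on something with over 40 N, if the wrist force passes 120 N, or if a joint passes its speed limit or range.

ROBOT

A 7-joint arm with a two-finger parallel gripper is mounted at the origin on the work surface; the furniture and walls round the work are solid. World frame = base frame: x ahead of the robot, y to its left, z up, the work surface at z = 0. Lengths are in m, angles in degrees, forces in N, time in s.
With the tool pointing down it reaches from about 0.425 to 0.875 m from the base axis. Payload 4.7 kg.
Tool frame: the origin (TCP) lies midway between the tips of the shut fingers; the grasp point (between the pads) lies 19 mm behind it; z points along the fingers, y is the line along which they close (so a half turn about z gives the same grasp; the last joint's range is limited). The gripper opens to 87 mm and grips with 3 to 60 N. Pads are 19 mm wide; open, the fingers measure 117 mm over their backs; the gripper's body (75 mm by 190 mm) begins 51 mm behind the grasp point.
Start: joints at [71.912, 18.392, -4.016, 83.108, 1.295, 78.541, -3.26], TCP at [0.21, -0.615, 0.223] pointing down, gripper open.
Joint ranges: [-163.93, 163.93], [-17.29, 119.83], [-79.2, 71.16], [3.27, 140.29], [-89.18, 269.18], [5.43, 117.66], [-154.24, 154.24]. Speed limits (degrees/s): [147.25, 147.25, 180, 180, 180, 180, 180].

INTERFACE

Orientations are given as [roll, pitch, yaw] about the fixed x, y, z axes, in that order (R = Rz(yaw) Ry(pitch) Rx(roll)).
In Python, from cell import env, viewer, boxes_of, masks_of gives the robot as it stands. The module is installed in compiled form; this text tells all that it offers.
- The arm moves only by the tool apply_moves, never from a script. Its argument "moves" is a list of rows, each a list of 7 numbers: the shift along the tool's x, y, z scaled (see below), then the turn, a rotation vector about the tool's x, y, z scaled (see below), then the opening, from 0 (shut) to 1 (fully open). A call has 1 to 20 rows; each row is the pose to reach, as a shift and turn from the pose commanded when the call began, along the tool's axes at that moment; what a row does not reach only later rows make up. The controller multiplies each number of a shift by 0.2 m and each number of a turn by 1.5 rad. A row lasts 1/10 s, in which the tool goes at most 50 mm and 8.59 degrees, less where a joint would pass 70% of its speed; a pose out of reach is approached as far as the arm can. A call with a number of a shift or a turn outside -1 to 1 is refused whole. A call with a gripper value outside its range is refused whole. The fingers move at their own pace and stop on an object; "grip_force" is the grip in N (left out, the last holds). Time passes only in rows, so rows that repeat a pose let the fingers close. It gives the time, the measured TCP pose, the force, the opening and the grip force at its end, in the units of the state.
- env.get_obs(): the state, without advancing time (a new reading comes with each control period).
- viewer.read_camera(name): name is "scene" or "top" or "wrist"; returns the picture (384x512x3 uint8, red, green, blue); there is no depth.
- viewer.get_calibration(name): a dict with "fov_y" (degrees; the focal length in pixels is half the picture's height over the tangent of half this angle, whatever the lens; pixels are square), "cx", "cy" (the principal point, pixels), "position" and "orientation" of the camera in the world. Camera axes: x right, y up, looking along -z (the intrinsics and any distortion apply to the point x, -y, -z); pixel columns grow to the right and rows downward; lengths in m; the calibration is good to about 2 mm. A picture is of the moment at which its call begins: read the wrist's pose just before it. get_calibration takes no time and is no camera call; for the wrist camera it gives the pose at the moment of the call.
- env.sign_off(): hands the job in; it is judged then, once.
Trained networks look in the newest picture that a camera, given by its name, has taken for a name from the list of things; names that differ only in an ending like _2 or _b are one class to them, and where a whole thing is asked for, a point or a joint stands for the part that bears it (a point fixed in the world has none). Each returns a list of dicts, best first, with "conf" (0 to 1); they miss things now and then, are a little off and sometimes report something else, mostly with a low value. They report only what shows in the picture. A call takes as long as a camera call.
- boxes_of(camera, target): "location" ([column, row] in pixels, amid what is visible of it).
- masks_of(camera, target): "pixels" (384x512 bool, what is visible of it) and "location" ([column, row] in pixels, amid what is visible of it).
The state is a dict: "time_s": time; "qpos": joint angles; "joint_velocities": joint speeds; "effort": joint torques, N m; "tool_pos": TCP position; "tool_rot": TCP orientation; "force": force on the tool from outside, world axes, zero at the start; "wrist_torque": the same for the moment, N m; "grip_width": finger opening in m; "grasp_force": force on a finger pad.
Only numpy, scipy, OpenCV 4.12 (cv2) and the standard library are available. Lean on these libraries where they do the work, as an engineer would, in place of code of your own. Each camera call takes 0.05 s, during which the arm holds its last target. There are 200 camera calls.

## Working session

There is one attempt and no reset: what is moved stays moved. The work goes in short steps, Python scripts to look and compute and a tool call to move; the robot and the scene stay as the last step left them, time stands still between calls to the robot, and variables do not carry over. Pictures are saved under pics/ and viewed, at most 10 in all, crops included, and the job is handed in when it is done.

Besides the shell and the picture viewer there is one more tool, called after "Request:" as name(argument=value, ...) on one line, values as JSON. apply_moves: Moves the arm, as the interface text tells. Shifts and turns lie within -1 to 1; 1 stands for 0.2 m of shift or 1.5 rad of turn. Its arguments: {"type":"object","properties":{"moves":{"type":"array","items":{"type":"array","items":{"type":"number","minimum":-1,"maximum":1}}},"grip_force":{"type":"number"}},"required":["moves"]}

```bash
mkdir -p pics; ls
cat > h.py <<'E'
import numpy as np, cv2
from scipy.spatial.transform import Rotation as R
from cell import env, viewer, boxes_of, masks_of
def save(cam,name):
    im=viewer.read_camera(cam); cv2.imwrite('pics/'+name,im[:,:,::-1]); return im
E
python3 - <<'E'
from h import *
o=env.get_obs(); print(o)
a=save('scene','s0.png'); b=save('top','t0.png')
for c in('scene','top','wrist'):
    print(c,viewer.get_calibration(c))
for c in('scene','top'):
  for n in('air_station','knob_top','index_lobe','knob','masking_tape','screw_jar','glue_bottle','blue_carton'):
    print(c,n,[(np.round(d['location']),round(d['conf'],2)) for d in boxes_of(c,n)[:2]])
E
```

```text
pics
{'time_s': 0.0, 'qpos': array([71.91237389, 18.43747707, -4.01485704, 83.17400032,  1.29406686,
       78.53947013, -3.25946968]), 'joint_velocities': array([ 0.03903785, -0.03476722,  0.05693933, -0.10095561,  0.03036784,
        0.01598423,  0.01420143]), 'effort': array([-2.33952642e-04, -4.91287494e+01, -4.03860155e-01, -3.12530851e+01,
       -6.39660470e-02,  4.35347459e-02,  1.60704508e-04]), 'tool_pos': array([ 0.21027457, -0.61447974,  0.22148724]), 'tool_rot': array([-1.79894237e+02,  4.96317057e-03,  1.88970643e+01]), 'force': array([ 0.19753197,  0.52977629, -0.36716534]), 'wrist_torque': array([-0.01522226, -0.00884388,  0.00451597]), 'grasp_force': 0.0, 'grip_width': 0.08677931197553136}
scene {'fov_y': 55.82546658586296, 'cx': 253.91022534263288, 'cy': 188.4227852575455, 'position': array([-0.18625189,  0.53055583,  0.84675731]), 'orientation': array([  47.56876711,   -0.96910044, -124.78935345])}
top {'fov_y': 46.918011874194015, 'cx': 260.03515615130243, 'cy': 192.327466716706, 'position': array([0.30671713, 0.06605477, 1.45773594]), 'orientation': array([  3.67
[... 341 characters left out ...]
, 0.68)]
scene index_lobe [(array([283., 161.]), 0.72), (array([215., 233.]), 0.16)]
scene knob [(array([284., 159.]), 0.7)]
scene masking_tape [(array([212., 234.]), 0.96)]
scene screw_jar [(array([325., 175.]), 0.59)]
scene glue_bottle [(array([195., 264.]), 0.87)]
scene blue_carton [(array([158., 250.]), 0.83)]
top air_station [(array([292., 175.]), 0.87), (array([293., 170.]), 0.73)]
top knob_top [(array([298., 172.]), 0.79)]
top index_lobe [(array([296., 168.]), 0.75)]
top knob [(array([294., 167.]), 0.55)]
top masking_tape [(array([198., 192.]), 0.86)]
top screw_jar [(array([350., 172.]), 0.83)]
top glue_bottle [(array([176., 207.]), 0.59)]
top blue_carton [(array([160., 173.]), 0.63)]
```

Run:
```python
from h import *
a=cv2.imread('pics/s0.png');b=cv2.imread('pics/t0.png')
ca=cv2.resize(a[100:300,130:390],(520,400),interpolation=cv2.INTER_CUBIC)
cv2.imwrite('pics/s0c.png',ca)
cv2.imwrite('pics/t0c.png',cv2.resize(b[100:250,140:340],(800,600),interpolation=cv2.INTER_CUBIC))
```

```text
(no output)
```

View pics/t0c.png

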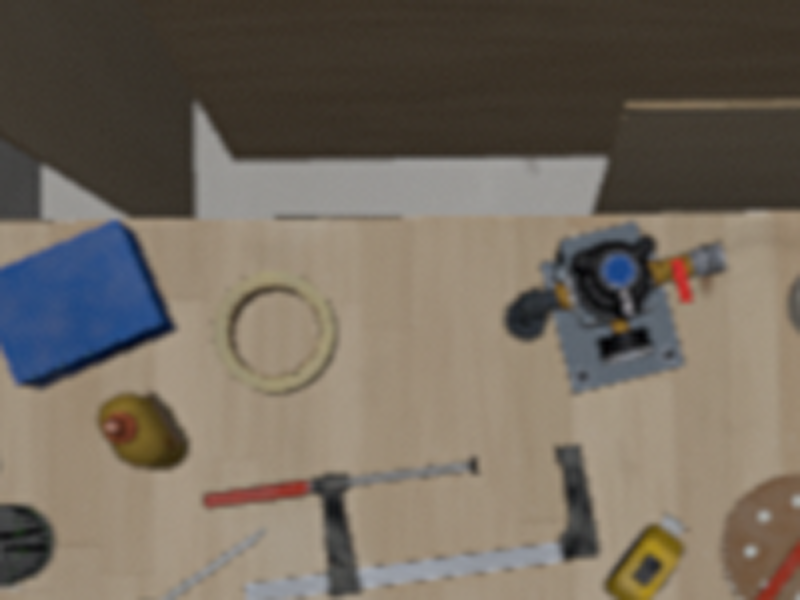

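View pics/s0c.png

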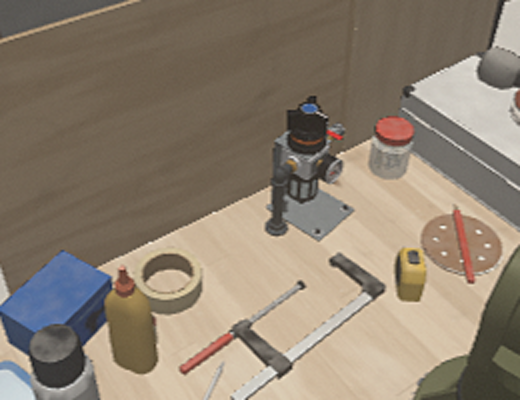

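```bash
cat >> h.py <<'E'
def cam(c,k=None):
    k=k or viewer.get_calibration(c); f=192/np.tan(np.radians(k['fov_y']/2))
    return f,k['cx'],k['cy'],np.array(k['position']),R.from_euler('xyz',k['orientation'],degrees=True)
def ray(K,uv):
    f,cx,cy,p,r=K; return p,r.apply([(uv[0]-cx)/f,-(uv[1]-cy)/f,-1])
def onz(K,uv,z):
    p,d=ray(K,uv); return p+d*(z-p[2])/d[2]
def proj(K,X):
    f,cx,cy,p,r=K; q=r.inv().apply(np.asarray(X)-p); return np.array([cx+f*q[...,0]/-q[...,2],cy+f*q[...,1]/q[...,2]]).T
def tri(L):
    A=np.zeros((3,3));b=np.zeros(3)
    for K,uv in L:
        p,d=ray(K,uv);d=d/np.linalg.norm(d);M=np.eye(3)-np.outer(d,d);A+=M;b+=M@p
    return np.linalg.solve(A,b)
E
python3 - <<'E'
from h import *
T=cam('top');S=cam('scene')
print('knob top',onz(T,(295,167.5),.205),'scene',onz(S,(130+310/2,100+108/2),.205), 'tri',tri([(T,(295,167.5)),(S,(285,154))]))
print('index end',onz(T,(140+628/4,100+302/4),.205))
for n,uv in dict(wallL=(280,215),wallR=(700,212),plateBL=(577,392),plateBR=(682,360),gauge=(625,345),jar=(840,288),panelL=(597,212),panelR=(625,105)).items():
    print(n,onz(T,(140+uv[0]/4,100+uv[1]/4),0.0))
E
```

```text
knob top [ 0.456574   -0.04123431  0.205     ] scene [ 0.45651572 -0.04038959  0.205     ] tri [ 0.45683372 -0.04106312  0.20448076]
index end [ 0.43361232 -0.04650327  0.205     ]
wallL [0.53061369 0.22251163 0.        ]
wallR [ 0.52868163 -0.12615497  0.        ]
plateBL [ 0.38035707 -0.02143745  0.        ]
plateBR [ 0.40567634 -0.10864197  0.        ]
gauge [ 0.41871851 -0.06177191  0.        ]
jar [ 0.46374981 -0.24086024  0.        ]
panelL [ 0.52977146 -0.04058262  0.        ]
panelR [ 0.6193635  -0.06551935  0.        ]
```

The top view shows the station with the blue-capped knob at full-picture pixel (295,167), its white index line pointing towards the robot and a little right. The wall stands about 73 mm behind the knob's axis. The scene view agrees, with the knob at (285,154), orange band showing and the jar to its right. I'll move above the station with the fingers shut.

Request:
apply_moves(moves=[[0,0,-0.35,0,0,0,0],[0,0,-0.69,0,0,0,0],[0,0,-0.69,0,0,-0.1,0],[0.2,-0.2,-0.69,0,0,-0.2,0],[0.4,-0.4,-0.69,0,0,-0.3,0],[0.6,-0.6,-0.69,0,0,-0.4,0],[0.8,-0.8,-0.69,0,0,-0.5,0],[1,-1,-0.69,0,0,-0.6,0],[1,-1,-0.69,0,0,-0.7,0],[1,-1,-0.69,0,0,-0.8,0],[1,-1,-0.69,0,0,-0.9,0],[1,-1,-0.69,0,0,-0.9,0]], grip_force=10)

```text
time_s: 2.1
tool_pos: [0.335, -0.3607, 0.3609]
tool_rot: [180.0, 0.0, 96.3]
force: [-0.7, -0.3, -0.1]
grip_width: 0.0028
grasp_force: 0.0
```

Request:
apply_moves(moves=[[0.2,0.1,0,0,0,-0.1,0],[0.4,0.2,0,0,0,-0.2,0],[0.6,0.3,0,0,0,-0.3,0],[0.8,0.4,0,0,0,-0.4,0],[1,0.5,0,0,0,-0.5,0],[1,0.5,0,0,0,-0.6,0],[1,0.5,0,0,0,-0.7,0],[1,0.5,0,0,0,-0.8,0],[1,0.5,0,0,0,-0.93,0],[1,0.5,0,0,0,-0.93,0]])

```text
time_s: 3.1
tool_pos: [0.4126, -0.1515, 0.3606]
tool_rot: [180.0, 0.0, 176.1]
force: [-0.5, 0.1, 0.0]
grip_width: 0.0006
grasp_force: 0.0
```

Request:
apply_moves(moves=[[-0.05,0.2,0.05,0,0,0,0],[-0.08,0.4,0.1,0,0,0,0],[-0.1,0.56,0.15,0,0,0,0],[-0.1,0.56,0.15,0,0,0,0]])

```text
time_s: 3.5
tool_pos: [0.4401, -0.0357, 0.3297]
tool_rot: [179.9, -0.1, 176.4]
force: [0.1, -1.0, 0.8]
grip_width: 0.0003
grasp_force: 0.0
```

Run:
```python
from h import *
o=env.get_obs();print(o['tool_pos'],o['tool_rot'],o['qpos'].round(1))
K=viewer.get_calibration('wrist');print(K)
a=save('wrist','w1.png')
K=cam('wrist',K)
for n in('knob_top','index_lobe','air_station'):
    for d in boxes_of('wrist',n)[:2]: print(n,np.round(d['location'],1),d['conf'],onz(K,d['location'],.205))
cv2.imwrite('pics/w1b.png',cv2.resize(a[:,:,::-1],(800,600),interpolation=cv2.INTER_CUBIC))
```

```text
[ 0.44005115 -0.0356954   0.32968177] [ 1.79922402e+02 -6.81322720e-02  1.76410905e+02] [ 41.5  -9.3 -34.9  99.2  -5.4  88.5  93.6]
{'fov_y': 68.610672921965, 'cx': 253.86135783350161, 'cy': 191.6402730740828, 'position': array([ 0.37514709, -0.0309874 ,  0.49273947]), 'orientation': array([-1.38469413e+01, -9.58114303e-03,  8.65112537e+01])}
knob_top [254.5 193.8] 0.84 [ 0.44832782 -0.0347256   0.205     ]
index_lobe [252.9 194.9] 0.68 [ 0.44942152 -0.03648458  0.205     ]
air_station [247.5 178.5] 0.8 [ 0.43147682 -0.04100864  0.205     ]
```

View pics/w1b.png

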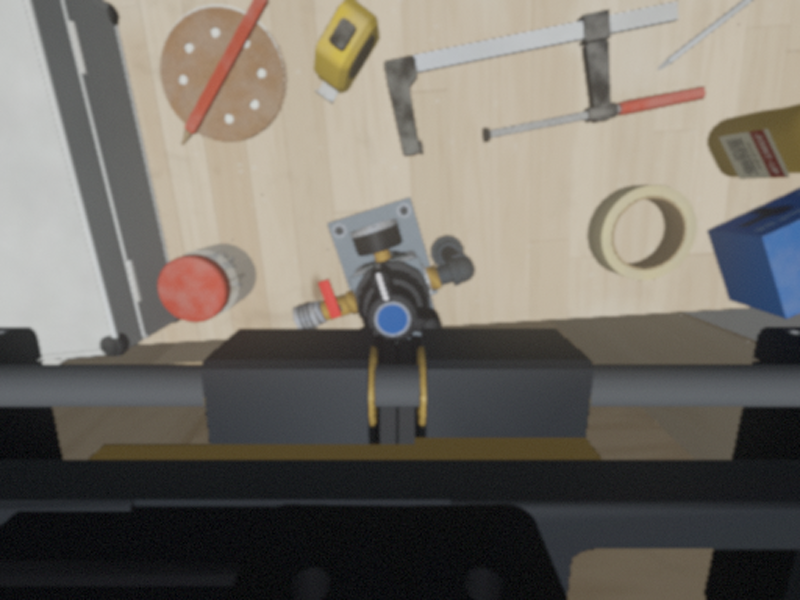

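```bash
cat >> h.py <<'E'
def cap(im,K,z):
    h=cv2.cvtColor(im,cv2.COLOR_RGB2HSV)
    m=((h[...,0]>100)&(h[...,0]<125)&(h[...,1]>130)&(h[...,2]>60)).astype(np.uint8)
    u0=proj(K,np.array([.457,-.041,z]))
    n,l,s,c=cv2.connectedComponentsWithStats(m)
    i=min([j for j in range(1,n) if s[j,4]>8],key=lambda j:np.hypot(*(c[j]-u0)))
    return c[i],s[i],onz(K,c[i],z)
E
python3 - <<'E'
from h import *
a=cv2.imread('pics/w1.png')[:,:,::-1].copy()
K=cam('wrist'); print('wrist',cap(a,K,.205))
t=cv2.imread('pics/t0.png')[:,:,::-1].copy();print('top',cap(t,cam('top'),.205))
s=cv2.imread('pics/s0.png')[:,:,::-1].copy();print('scene',cap(s,cam('scene'),.205))
c=a[145:225,190:310]
cv2.imwrite('pics/w1c.png',cv2.resize(np.clip(c*1.6,0,255).astype(np.uint8)[:,:,::-1],(780,520),interpolation=cv2.INTER_CUBIC))
# white line pixels near the knob
g=cv2.cvtColor(a,cv2.COLOR_RGB2HSV); ys,xs=np.nonzero((g[...,1]<60)&(g[...,2]>110))
k=(abs(xs-247)<14)&(ys>168)&(ys<198); P=np.c_[xs[k],ys[k]]; print(P.tolist()[:60])
E
```

```text
wrist (array([250.85135135, 203.84684685]), array([243, 196,  17,  17, 222], dtype=int32), array([ 0.45946434, -0.04633672,  0.205     ]))
top (array([294.21052632, 167.15789474]), array([291, 164,   7,   7,  38], dtype=int32), array([ 0.45758293, -0.03900281,  0.205     ]))
scene (array([284.3125, 153.8125]), array([282, 152,   6,   4,  16], dtype=int32), array([ 0.45835007, -0.03926874,  0.205     ]))
[[234, 172], [241, 174], [242, 174], [240, 175], [241, 175], [242, 175], [243, 175], [240, 176], [241, 176], [242, 176], [243, 176], [244, 176], [240, 177], [241, 177], [242, 177], [243, 177], [244, 177], [240, 178], [241, 178], [242, 178], [243, 178], [244, 178], [245, 178], [241, 179], [242, 179], [243, 179], [244, 179], [245, 179], [241, 180], [242, 180], [243, 180], [244, 180], [245, 180], [241, 181], [242, 181], [243, 181], [244, 181], [245, 181], [242, 182], [243, 182], [244, 182], [245, 182], [246, 182], [242, 183], [243, 183], [244, 183], [245, 183], [246, 183], [242, 184], [243, 184], [244, 184], [245, 184], [246, 184], [243, 185], [244, 185], [245, 185], [246, 185], [247, 185], [243, 186], [244, 186]]
```

View pics/w1c.png

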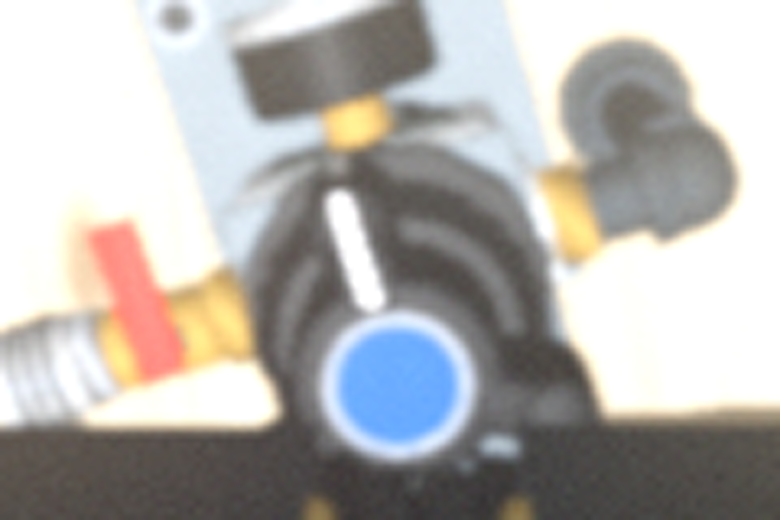

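Run:
```python
from h import *
o=env.get_obs();print(o['tool_pos'],o['tool_rot'],o['time_s']);print(viewer.get_calibration('wrist'))
K1=cam('wrist',dict(fov_y=68.610672921965,cx=253.86135783350161,cy=191.6402730740828,position=[0.37514709,-0.0309874,0.49273947],orientation=[-1.38469413e+01,-9.58114303e-03,8.65112537e+01]))
K2=cam('wrist')
a=save('wrist','w2.png');c,_,x=cap(a,K2,.205);print(c,x)
print(onz(K1,(250.85,203.85),.205))
p=[(244.3,190.5),(242,176.5)]
def line(im):
    g=cv2.cvtColor(im,cv2.COLOR_RGB2HSV);m=((g[...,1]<60)&(g[...,2]>110)).astype(np.uint8)
    n,l,s,cc=cv2.connectedComponentsWithStats(m); i=[j for j in range(1,n) if 25<s[j,4]<200 and abs(cc[j][0]-244)<6 and 165<cc[j][1]<195]; 
    return [(cc[j],s[j]) for j in i],l,i
r,l,i=line(a);print(r)
ys,xs=np.nonzero(l==i[0]);W=np.array([onz(K2,(u,v),.205)[:2] for u,v in zip(xs,ys)]);m=W.mean(0)
v=np.linalg.svd(W-m)[2][0];print(m,'from axis',m-x[:2],np.degrees(np.arctan2(*(m-x[:2])[::-1])),'line dir',np.degrees(np.arctan2(v[1],v[0])))
```

```text
[ 0.43998797 -0.04231748  0.33075812] [-1.79977870e+02  1.38164686e-02  1.75955665e+02] 3.7
{'fov_y': 68.610672921965, 'cx': 253.86135783350161, 'cy': 191.6402730740828, 'position': array([ 0.37488513, -0.03680332,  0.4937182 ]), 'orientation': array([-13.92692897,   0.094413  ,  86.05521841])}
[257.42325581 203.16744186] [ 0.45919005 -0.039281    0.205     ]
[ 0.45911042 -0.03926959  0.205     ]
[]Traceback (most recent call last):
  File "<stdin>", line 13, in <module>
IndexError: list index out of range
```

```bash
cat >> h.py <<'E'
def index(im,K,z,ax):
    "azimuth (deg) of the white line from the knob's axis ax"
    g=cv2.cvtColor(im,cv2.COLOR_RGB2HSV);m=((g[...,1]<60)&(g[...,2]>100)).astype(np.uint8)
    n,l,s,cc=cv2.connectedComponentsWithStats(m); out=[]
    for j in range(1,n):
        if not 15<s[j,4]<250: continue
        ys,xs=np.nonzero(l==j);W=np.array([onz(K,q,z)[:2] for q in zip(xs,ys)])-ax;c=W.mean(0)
        if np.hypot(*c)>.03: continue
        v=np.linalg.svd(W-c)[2][0]; v=v*np.sign(v@c)
        out.append((np.round(c,4),*(round(float(np.degrees(np.arctan2(q[1],q[0]))),1) for q in(c,v)),s[j,4]))
    return out
E
python3 - <<'E'
from h import *
o=env.get_obs();K=cam('wrist');print(o['tool_pos'],o['tool_rot'],o['force'])
a=save('wrist','w3.png');c,_,x=cap(a,K,.205);print(c,x,index(a,K,.205,x[:2]))
E
```

```text
[ 0.44001588 -0.04244483  0.33079673] [-1.79989506e+02  2.24043828e-02  1.75948184e+02] [-0.31477942  0.6052853   0.3661475 ]
[257.4741784  203.10798122] [ 0.45916137 -0.0392998   0.205     ] []
```

```bash
python3 - <<'E'
s=open('h.py').read(); i=s.index('def index')
s=s[:i]+'''def index(im,K,z,ax,r0=.012,r1=.028):
    "azimuth (deg) of the white line from the knob's axis ax"
    g=cv2.cvtColor(im,cv2.COLOR_RGB2HSV);u0=proj(K,np.array([*ax,z])).astype(int)
    out=[]
    for v in range(max(u0[1]-45,0),min(u0[1]+45,384)):
        for u in range(u0[0]-45,u0[0]+45):
            if g[v,u,1]<60 and g[v,u,2]>110:
                w=onz(K,(u,v),z)[:2]-ax
                if r0<np.hypot(*w)<r1: out.append(w)
    W=np.array(out);
    if len(W)<4: return len(W)
    a=np.degrees(np.arctan2(W[:,1],W[:,0]))%360; m=np.median(a);k=abs((a-m+180)%360-180)<15
    return len(W),k.sum(),a[k].mean(),a[k].std()
'''
open('h.py','w').write(s)
E
python3 - <<'E'
from h import *
K=cam('wrist');a=cv2.imread('pics/w3.png')[:,:,::-1].copy()
print(index(a,K,.205,np.array([.4591,-.0393])))
E
```

```text
(205, np.int64(75), np.float64(193.60061673613822), np.float64(4.91181084234259))
```

```bash
cat > geo.py <<'E'
import numpy as np
from scipy.optimize import brentq
AX=np.array([.459,-.0393])*1e3; A0=193.6
e=lambda a:np.array([np.cos(np.radians(a)),np.sin(np.radians(a))])
t=np.radians(np.linspace(-90,90,61))
LOBE=np.r_[np.c_[np.linspace(10,27.5,80),np.full(80,-6.25)],np.c_[27.5+7.5*np.cos(t),7.5*np.sin(t)]]  # local radial, ccw-tangential
LOBE=np.r_[LOBE,LOBE*[1,-1]]
c=np.radians(np.arange(0,360,3)); CORE=18.5*np.c_[np.cos(c),np.sin(c)]
def sdf(P,C,ty,hx,hy):  # world points, finger centre rel. axis, azimuth of tool y
    y=e(ty);x=e(ty+90);q=np.c_[(P-C)@x,(P-C)@y]; d=abs(q)-[hx,hy]
    return np.hypot(*np.maximum(d,0).T)+np.minimum(d.max(1),0)
def lobe(a): return LOBE[:,:1]*e(a)+LOBE[:,1:]*e(a+90)
def touch(phi,th,rho,hx,hy):
    a=A0-phi;ty=A0-90-th
    f=lambda s:sdf(lobe(a),rho*e(a)+s*e(a+90),ty,hx,hy).min()-.02
    s=brentq(f,8,45);C=rho*e(a)+s*e(a+90);L=LOBE[sdf(lobe(a),C,ty,hx,hy).argmin()]
    return C,s,L,sdf(CORE,C,ty,hx,hy).min(),min(sdf(lobe(a+k),C,ty,hx,hy).min() for k in(120,240))
def phi_of(C,ty,hx,hy):
    "knob angle at which the trailing side of the lobe touches the finger"
    for ph in np.arange(130,-30,-.5):
        if sdf(lobe(A0-ph),C,ty,hx,hy).min()<.05: return ph+.5
E
python3 - <<'E'
from geo import *
for hy in(15,10):
  for ph in(-15,0,24,48,72,84,96):
    th=18+ph*27/96; 
    for rho in range(24,44):
        C,s,L,cc,ol=touch(ph,th,rho,9.5,hy)
        if cc>3: break
    W=AX+C;print(hy,ph,'th',round(th,1),'rho',rho,'s',round(s,1),'contact',L.round(1),'core',round(cc,1),round(ol,1),'TCP',W.round(1),'ty',round(A0-90-th,1),'R',round(np.hypot(*W)))
E
```

```text
15 -15 th 13.8 rho 31 s 23.8 contact [31.2  6.5] core 3.2 15.4 TCP [443.2 -75. ] ty 89.8 R 449
15 0 th 18.0 rho 33 s 21.9 contact [29.8  7.1] core 3.5 19.0 TCP [432.1 -68.3] ty 85.6 R 437
15 24 th 24.8 rho 30 s 22.5 contact [27.5  7.5] core 3.2 19.9 TCP [425.4 -56. ] ty 78.8 R 429
15 48 th 31.5 rho 26 s 23.3 contact [21.3  6.2] core 3.5 18.3 TCP [424.4 -43.8] ty 72.1 R 427
15 72 th 38.2 rho 24 s 24.0 contact [24.4  6.2] core 5.3 15.5 TCP [426.  -31.4] ty 65.3 R 427
15 84 th 41.6 rho 24 s 24.6 contact [27.5  7.5] core 6.3 14.2 TCP [427.7 -25. ] ty 62.0 R 428
15 96 th 45.0 rho 24 s 23.9 contact [29.4  7.2] core 5.7 12.2 TCP [432.1 -18.7] ty 58.6 R 433
10 -15 th 13.8 rho 29 s 19.2 contact [31.2  6.5] core 3.3 15.8 TCP [442.7 -70. ] ty 89.8 R 448
10 0 th 18.0 rho 31 s 17.3 contact [29.8  7.1] core 3.2 18.5 TCP [432.9 -63.4] ty 85.6 R 438
10 24 th 24.8 rho 30 s 17.5 contact [27.5  7.5] core 3.3 20.0 TCP [426.3 -51.1] ty 78.8 R 429
10 48 th 31.5 rho 27 s 18.5 contact [20.9  6.2] core 3.2 17.9 TCP [426.3 -39.3] ty 72.1 R 428
10 72 th 38.2 rho 25 s 19.8 contact [22.6  6.2] core 3.8 15.2 TCP [429.  -28.4] ty 65.3 R 430
10 84 th 41.6 rho 24 s 20.1 contact [23.7  6.2] core 3.3 13.1 TCP [432.1 -23.4] ty 62.0 R 433
10 96 th 45.0 rho 25 s 20.3 contact [27.5  7.5] core 3.5 13.1 TCP [435.5 -17.2] ty 58.6 R 436
```

The close wrist picture shows the blue cap at (251,204) and the index line running up-left. That puts the axis at (0.459, -0.039) with the index lobe at azimuth 194°. Next I'll move to the entry point beside that lobe and go down.

Request:
apply_moves(moves=[[0,-0.07,0.1,0,0,0,0],[-0.01,-0.14,0.2,0,0,0,0],[-0.014,-0.2,0.32,0,0,0,0],[-0.014,-0.2,0.44,0,0,0,0],[-0.014,-0.2,0.52,0,0,0,0],[-0.014,-0.2,0.6,0,0,0,0],[-0.014,-0.2,0.66,0,0,0,0],[-0.014,-0.2,0.72,0,0,0,0],[-0.014,-0.2,0.72,0,0,0,0],[-0.014,-0.2,0.72,0,0,0,0]])

```text
time_s: 4.8
tool_pos: [0.4403, -0.0812, 0.1868]
tool_rot: [-180.0, 0.0, 176.2]
force: [0.7, -0.1, -0.5]
grip_width: 0.0002
grasp_force: 0.0
```

Run:
```python
from h import *
a=save('wrist','w4.png')
o=env.get_obs();print(o['tool_pos'],o['tool_rot'],o['qpos'].round(1),o['force'])
cv2.imwrite('pics/w4c.png',cv2.resize(np.clip(a[120:280,150:360]*1.6,0,255).astype(np.uint8)[:,:,::-1],(735,560),interpolation=cv2.INTER_CUBIC))
```

```text
[ 0.44058505 -0.0811528   0.18714451] [-1.79985447e+02  5.45823410e-02  1.76161453e+02] [ 42.7  -4.6 -33.7 112.1  -2.7  71.7  96.1] [-0.28987574  0.44686531  0.91216354]
```

View pics/w4c.png

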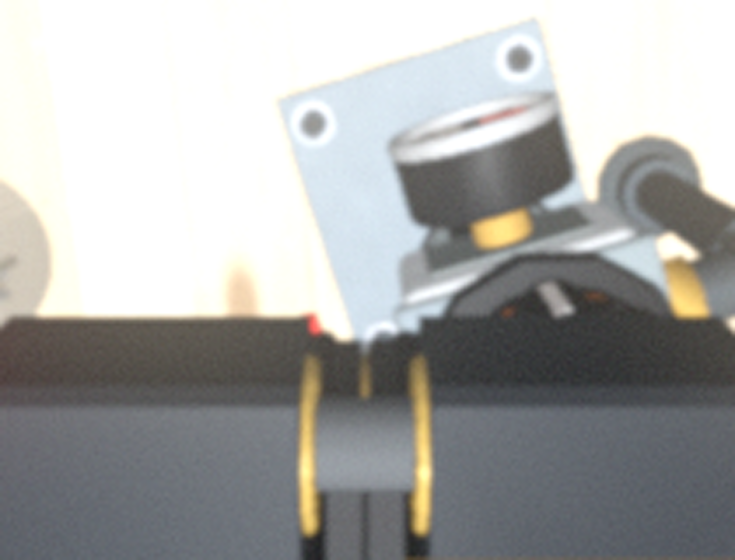

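```bash
cat > path.py <<'E'
from geo import *
from cell import env
o=env.get_obs();P=o['tool_pos']*1e3;ty0=o['tool_rot'][2]-90
import sys
for ph in np.linspace(*map(float,sys.argv[1:3]),int(sys.argv[3])):
    th=18+ph*27/96
    rho=np.interp(ph,[-15,0,24,48,72,96],[31.5,33,30,27,25.5,25.5])
    C=touch(ph,th,rho,9.5,15)[0]; d=AX+C-P[:2]
    print(round(ph,1),[round(d@e(ty0+90)/200,3),round(d@e(ty0)/200,3),0,0,0,round((ty0-(A0-90-th))/np.degrees(1.5),3),0])
E
python3 path.py -8 68 20
```

```text
-8.0 [np.float64(0.019), np.float64(0.044), 0, 0, 0, np.float64(-0.02), 0]
-4.0 [np.float64(0.033), np.float64(0.052), 0, 0, 0, np.float64(-0.007), 0]
0.0 [np.float64(0.047), np.float64(0.061), 0, 0, 0, np.float64(0.007), 0]
4.0 [np.float64(0.055), np.float64(0.07), 0, 0, 0, np.float64(0.02), 0]
8.0 [np.float64(0.062), np.float64(0.08), 0, 0, 0, np.float64(0.033), 0]
12.0 [np.float64(0.068), np.float64(0.09), 0, 0, 0, np.float64(0.046), 0]
16.0 [np.float64(0.074), np.float64(0.1), 0, 0, 0, np.float64(0.059), 0]
20.0 [np.float64(0.079), np.float64(0.11), 0, 0, 0, np.float64(0.072), 0]
24.0 [np.float64(0.084), np.float64(0.12), 0, 0, 0, np.float64(0.085), 0]
28.0 [np.float64(0.088), np.float64(0.131), 0, 0, 0, np.float64(0.098), 0]
32.0 [np.float64(0.091), np.float64(0.142), 0, 0, 0, np.float64(0.111), 0]
36.0 [np.float64(0.094), np.float64(0.152), 0, 0, 0, np.float64(0.124), 0]
40.0 [np.float64(0.095), np.float64(0.163), 0, 0, 0, np.float64(0.137), 0]
44.0 [np.float64(0.097), np.float64(0.173), 0, 0, 0, np.float64(0.151), 0]
48.0 [np.float64(0.098), np.float64(0.183), 0, 0, 0, np.float64(0.164), 0]
52.0 [np.float64(0.099), np.float64(0.194), 0, 0, 0, np.float64(0.177), 0]
56.0 [np.float64(0.1), np.float64(0.205), 0, 0, 0, np.float64(0.19), 0]
60.0 [np.float64(0.099), np.float64(0.216), 0, 0, 0, np.float64(0.203), 0]
64.0 [np.float64(0.098), np.float64(0.227), 0, 0, 0, np.float64(0.216), 0]
68.0 [np.float64(0.097), np.float64(0.238), 0, 0, 0, np.float64(0.229), 0]
```

Request:
apply_moves(moves=[[0.02,0.045,0,0,0,-0.01,0],[0.035,0.052,0,0,0,0,0],[0.047,0.06,0,0,0,0.01,0],[0.055,0.07,0,0,0,0.02,0],[0.062,0.08,0,0,0,0.035,0],[0.068,0.09,0,0,0,0.05,0],[0.074,0.1,0,0,0,0.06,0],[0.079,0.11,0,0,0,0.07,0],[0.084,0.12,0,0,0,0.085,0],[0.088,0.13,0,0,0,0.1,0],[0.091,0.142,0,0,0,0.11,0],[0.094,0.152,0,0,0,0.125,0],[0.095,0.163,0,0,0,0.137,0]])

```text
time_s: 6.15
tool_pos: [0.4232, -0.0484, 0.1865]
tool_rot: [-179.9, 0.0, 164.3]
force: [-0.6, -4.9, 0.2]
grip_width: 0.0008
grasp_force: 2.1
```

Run:
```python
from h import *
from geo import phi_of,AX
a=save('wrist','w5.png');t=save('top','t5.png')
o=env.get_obs();print(o['tool_pos'],o['tool_rot'],o['qpos'].round(1),o['force'])
C=o['tool_pos'][:2]*1e3-AX
print('phi contact hy15,10:',[phi_of(C,o['tool_rot'][2]-90,9.5,h) for h in(15,12,10)])
A=np.clip(a[100:300,150:350]*1.6,0,255).astype(np.uint8);B=np.clip(t[140:190,270:320]*1.3,0,255).astype(np.uint8)
cv2.imwrite('pics/w5c.png',np.hstack([cv2.resize(A,(400,400)),cv2.resize(B,(400,400),interpolation=cv2.INTER_CUBIC)])[:,:,::-1])
```

```text
[ 0.42300587 -0.04732801  0.18639273] [-1.79968040e+02 -3.51769353e-02  1.64354391e+02] [ 42.3  -8.  -36.  114.5  -4.9  72.   82.4] [-0.51453827 -0.91801681 -0.43393123]
phi contact hy15,10: [np.float64(40.0), np.float64(34.0), np.float64(29.5)]
```

View pics/w5c.png

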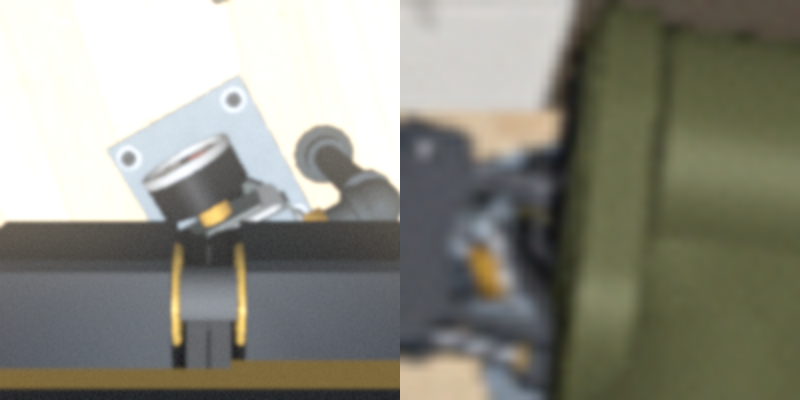

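Contact force rose to 5 N and then dropped as the knob clicked over, so a click barrier lies near 36–40° of commanded travel and the model is about right. Pictures show the arm hiding the knob, so I'll push on towards the third click.

```bash
python3 path.py 43 73 11; python3 path.py 76 96 6
```

```text
43.0 [np.float64(-0.001), np.float64(0.008), 0, 0, 0, np.float64(0.01), 0]
46.0 [np.float64(0.001), np.float64(0.015), 0, 0, 0, np.float64(0.02), 0]
49.0 [np.float64(0.004), np.float64(0.023), 0, 0, 0, np.float64(0.03), 0]
52.0 [np.float64(0.006), np.float64(0.03), 0, 0, 0, np.float64(0.039), 0]
55.0 [np.float64(0.009), np.float64(0.038), 0, 0, 0, np.float64(0.049), 0]
58.0 [np.float64(0.01), np.float64(0.046), 0, 0, 0, np.float64(0.059), 0]
61.0 [np.float64(0.012), np.float64(0.054), 0, 0, 0, np.float64(0.069), 0]
64.0 [np.float64(0.013), np.float64(0.063), 0, 0, 0, np.float64(0.079), 0]
67.0 [np.float64(0.013), np.float64(0.072), 0, 0, 0, np.float64(0.088), 0]
70.0 [np.float64(0.013), np.float64(0.08), 0, 0, 0, np.float64(0.098), 0]
73.0 [np.float64(0.014), np.float64(0.087), 0, 0, 0, np.float64(0.108), 0]
76.0 [np.float64(0.015), np.float64(0.095), 0, 0, 0, np.float64(0.118), 0]
80.0 [np.float64(0.015), np.float64(0.107), 0, 0, 0, np.float64(0.131), 0]
84.0 [np.float64(0.013), np.float64(0.12), 0, 0, 0, np.float64(0.144), 0]
88.0 [np.float64(0.009), np.float64(0.133), 0, 0, 0, np.float64(0.157), 0]
92.0 [np.float64(0.003), np.float64(0.146), 0, 0, 0, np.float64(0.17), 0]
96.0 [np.float64(-0.005), np.float64(0.158), 0, 0, 0, np.float64(0.183), 0]
```

Request:
apply_moves(moves=[[0,0.008,0,0,0,0.01,0],[0.001,0.015,0,0,0,0.02,0],[0.004,0.023,0,0,0,0.03,0],[0.006,0.03,0,0,0,0.04,0],[0.009,0.038,0,0,0,0.05,0],[0.01,0.046,0,0,0,0.06,0],[0.012,0.054,0,0,0,0.07,0],[0.013,0.063,0,0,0,0.08,0],[0.013,0.072,0,0,0,0.09,0],[0.013,0.077,0,0,0,0.095,0],[0.013,0.077,0,0,0,0.095,0]])

```text
time_s: 7.35
tool_pos: [0.4252, -0.0307, 0.1866]
tool_rot: [179.9, -0.0, 156.3]
force: [-0.6, 0.0, 0.4]
grip_width: 0.0002
grasp_force: 0.0
```

Request:
apply_moves(moves=[[0.016,-0.019,0,0,0,0,0],[0.016,-0.019,-0.1,0,0,0,0],[0.016,-0.019,-0.25,0,0,0,0],[-0.04,-0.03,-0.4,0,0,0,0],[-0.1,-0.04,-0.55,0,0,0,0],[-0.18,-0.04,-0.7,0,0,0,0],[-0.18,-0.04,-0.7,0,0,0,0],[-0.18,-0.04,-0.7,0,0,0,0],[-0.18,-0.04,-0.7,0,0,0,0]])

```text
time_s: 8.25
tool_pos: [0.4538, -0.053, 0.3254]
tool_rot: [-180.0, -0.1, 156.3]
force: [0.6, 0.1, -0.4]
grip_width: 0.0006
grasp_force: 0.0
```

Run:
```python
from h import *
o=env.get_obs();print(o['tool_pos'],o['tool_rot'],o['force'])
K=cam('wrist');a=save('wrist','w6.png');c,s,x=cap(a,K,.205);print(c,s,x,index(a,K,.205,x[:2]))
u,v=c.astype(int)
cv2.imwrite('pics/w6c.png',cv2.resize(np.clip(a[max(v-60,0):v+40,u-65:u+65]*1.6,0,255).astype(np.uint8)[:,:,::-1],(780,600),interpolation=cv2.INTER_CUBIC))
```

```text
[ 0.45381031 -0.05304289  0.32539587] [-1.79981386e+02 -1.16205614e-01  1.56258034e+02] [ 0.63141948  0.10701357 -0.40563265]
[267.5021645  186.83982684] [259 179  18  17 231] [ 0.45911953 -0.03941482  0.205     ] (568, np.int64(8), np.float64(229.78487414625175), np.float64(8.472010210399791))
```

View pics/w6c.png

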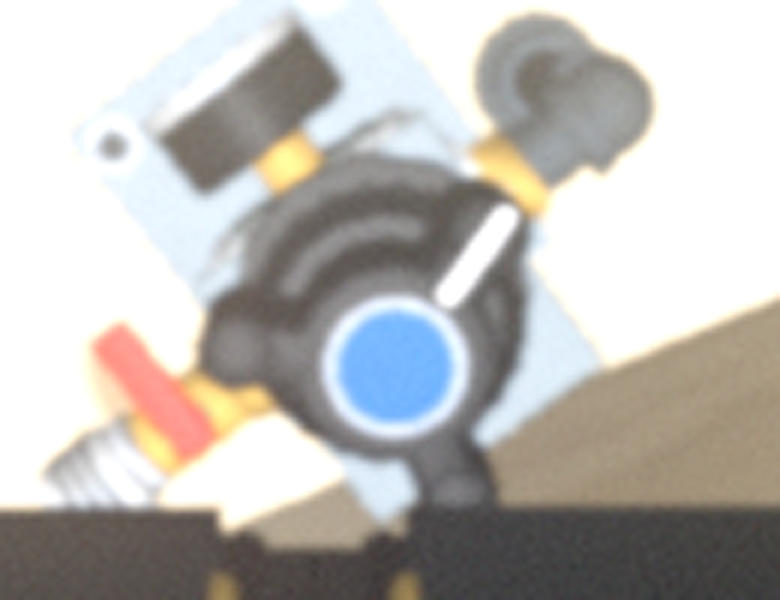

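The picture shows the index line 35° right of up, i.e. the knob at about 72° and three clicks up. The cap is at (267,187), unmoved. Now I'll re-enter behind the lobe for one more click.

```bash
python3 path.py 56 92 10
```

```text
56.0 [np.float64(0.167), np.float64(0.004), 0, 0, 0, np.float64(-0.042), 0]
60.0 [np.float64(0.171), np.float64(0.014), 0, 0, 0, np.float64(-0.029), 0]
64.0 [np.float64(0.173), np.float64(0.025), 0, 0, 0, np.float64(-0.016), 0]
68.0 [np.float64(0.176), np.float64(0.036), 0, 0, 0, np.float64(-0.003), 0]
72.0 [np.float64(0.177), np.float64(0.046), 0, 0, 0, np.float64(0.011), 0]
76.0 [np.float64(0.18), np.float64(0.057), 0, 0, 0, np.float64(0.024), 0]
80.0 [np.float64(0.182), np.float64(0.068), 0, 0, 0, np.float64(0.037), 0]
84.0 [np.float64(0.181), np.float64(0.081), 0, 0, 0, np.float64(0.05), 0]
88.0 [np.float64(0.179), np.float64(0.094), 0, 0, 0, np.float64(0.063), 0]
92.0 [np.float64(0.175), np.float64(0.108), 0, 0, 0, np.float64(0.076), 0]
```

Request:
apply_moves(moves=[[0.1,0,0.05,0,0,-0.04,0],[0.185,0,0.1,0,0,-0.04,0],[0.185,0,0.2,0,0,-0.04,0],[0.185,0,0.3,0,0,-0.04,0],[0.185,0,0.4,0,0,-0.04,0],[0.185,0,0.5,0,0,-0.04,0],[0.185,0,0.6,0,0,-0.04,0],[0.185,0,0.69,0,0,-0.04,0],[0.176,0.015,0.69,0,0,-0.03,0],[0.175,0.025,0.69,0,0,-0.016,0],[0.176,0.036,0.69,0,0,0,0],[0.177,0.046,0.69,0,0,0.01,0],[0.18,0.057,0.69,0,0,0.024,0],[0.182,0.068,0.69,0,0,0.037,0],[0.181,0.075,0.69,0,0,0.044,0],[0.181,0.081,0.69,0,0,0.05,0],[0.18,0.087,0.69,0,0,0.056,0],[0.179,0.094,0.69,0,0,0.063,0],[0.179,0.094,0.69,0,0,0.063,0]])

```text
time_s: 10.2
tool_pos: [0.4297, -0.0219, 0.1884]
tool_rot: [180.0, 0.0, 150.8]
force: [0.3, -0.5, -0.1]
grip_width: 0.0006
grasp_force: 0.3
```

Request:
apply_moves(moves=[[0.018,-0.018,0,0,0,0,0],[0.018,-0.018,-0.1,0,0,0,0],[0.018,-0.018,-0.25,0,0,0,0],[-0.04,-0.03,-0.4,0,0,0,0],[-0.1,-0.05,-0.55,0,0,0,0],[-0.187,-0.073,-0.685,0,0,0,0],[-0.187,-0.073,-0.685,0,0,0,0],[-0.187,-0.073,-0.685,0,0,0,0],[-0.187,-0.073,-0.685,0,0,0,0]])

```text
time_s: 11.1
tool_pos: [0.4542, -0.0519, 0.3243]
tool_rot: [-180.0, -0.1, 150.9]
force: [-0.5, -0.1, 0.9]
grip_width: 0.0003
grasp_force: 0.0
```

Run:
```python
from h import *
o=env.get_obs();print(o['tool_pos'],o['tool_rot'],o['force'])
K=cam('wrist');a=save('wrist','w7.png');c,s,x=cap(a,K,.205);print(c,x)
u,v=c.astype(int)
cv2.imwrite('pics/w7c.png',cv2.resize(np.clip(a[max(v-60,0):v+40,u-65:u+65]*1.6,0,255).astype(np.uint8)[:,:,::-1],(780,600),interpolation=cv2.INTER_CUBIC))
```

```text
[ 0.45422852 -0.05191723  0.32433338] [-1.7998885e+02 -1.1935901e-01  1.5087987e+02] [-0.46250218 -0.12773638  0.87268879]
[266.22978723 186.04255319] [ 0.45912615 -0.0394589   0.205     ]
```

View pics/w7c.png

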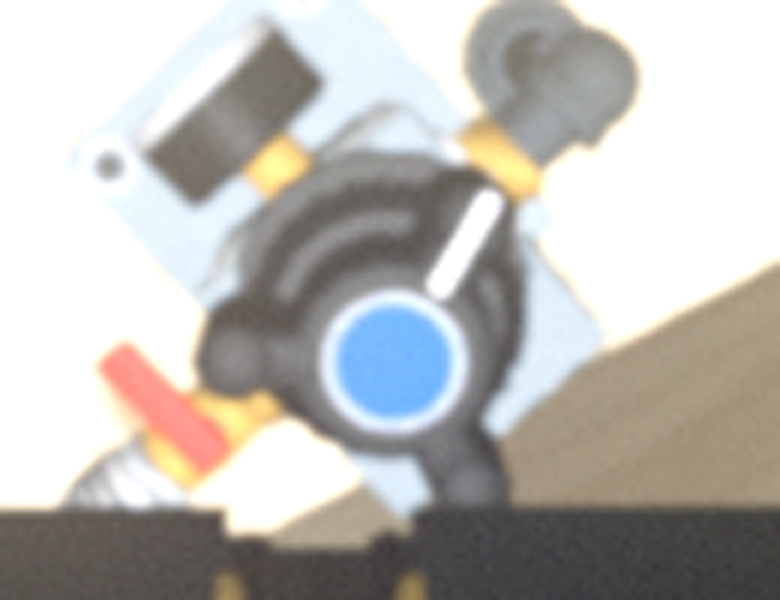

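Run:
```python
from geo import *
for hx,hy in((9.5,15),(9.5,12),(9.5,10),(9.5,7),(7,10),(6,8),(5,10),(5,5)):
    print(hx,hy,[phi_of(np.array(p)-AX,ty,hx,hy) for p,ty in(((423.2,-48.4),74.3),((425.2,-30.7),66.3),((429.7,-21.9),60.8))])
```

```text
9.5 15 [np.float64(38.0), np.float64(72.0), np.float64(91.0)]
9.5 12 [np.float64(32.0), np.float64(66.0), np.float64(85.5)]
9.5 10 [np.float64(27.5), np.float64(61.5), np.float64(81.0)]
9.5 7 [np.float64(21.5), np.float64(55.5), np.float64(75.0)]
7 10 [np.float64(27.5), np.float64(61.5), np.float64(80.0)]
6 8 [np.float64(23.5), np.float64(57.5), np.float64(75.0)]
5 10 [np.float64(27.5), np.float64(60.0), np.float64(76.5)]
5 5 [np.float64(17.0), np.float64(51.0), np.float64(69.0)]
```

The index line is still 30° right of up with the tool yaw 151°, so the knob is at about 73° and still three clicks up. The finger pair is thinner than I assumed (half thickness about 8.5 mm), so I'll re-plan with that.

```bash
sed -i 's/rho,9.5,15/rho,9.5,8.5/' path.py; python3 path.py 58 98 11; python3 -c "
from geo import *
for p in(72,84,92): print(touch(p,18+p*27/96,25.5,9.5,8.5)[2:], touch(p,18+p*27/96,25.5,9.5,15)[3])"
```

```text
58.0 [np.float64(0.16), np.float64(0.016), 0, 0, 0, np.float64(-0.098), 0]
62.0 [np.float64(0.163), np.float64(0.025), 0, 0, 0, np.float64(-0.085), 0]
66.0 [np.float64(0.165), np.float64(0.034), 0, 0, 0, np.float64(-0.072), 0]
70.0 [np.float64(0.166), np.float64(0.044), 0, 0, 0, np.float64(-0.059), 0]
74.0 [np.float64(0.167), np.float64(0.054), 0, 0, 0, np.float64(-0.045), 0]
78.0 [np.float64(0.168), np.float64(0.064), 0, 0, 0, np.float64(-0.032), 0]
82.0 [np.float64(0.168), np.float64(0.075), 0, 0, 0, np.float64(-0.019), 0]
86.0 [np.float64(0.167), np.float64(0.086), 0, 0, 0, np.float64(-0.006), 0]
90.0 [np.float64(0.166), np.float64(0.097), 0, 0, 0, np.float64(0.007), 0]
94.0 [np.float64(0.163), np.float64(0.107), 0, 0, 0, np.float64(0.02), 0]
98.0 [np.float64(0.16), np.float64(0.118), 0, 0, 0, np.float64(0.033), 0]
(array([22.40506329,  6.25      ]), np.float64(3.5177644404502093), np.float64(15.08072023035932)) 6.664045149960451
(array([24.17721519,  6.25      ]), np.float64(3.5962413725188362), np.float64(14.195624686008413)) 7.585617995005155
(array([25.50632911,  6.25      ]), np.float64(3.174205585555283), np.float64(13.713901741027573)) 6.88437583183747
```

Request:
apply_moves(moves=[[0.1,0,0.05,0,0,-0.04,0],[0.185,0,0.1,0,0,-0.07,0],[0.185,0,0.2,0,0,-0.07,0],[0.185,0,0.3,0,0,-0.07,0],[0.185,0,0.4,0,0,-0.07,0],[0.185,0,0.5,0,0,-0.07,0],[0.185,0,0.6,0,0,-0.07,0],[0.185,0,0.69,0,0,-0.07,0],[0.175,0.015,0.69,0,0,-0.07,0],[0.168,0.03,0.69,0,0,-0.07,0],[0.166,0.044,0.69,0,0,-0.06,0],[0.167,0.054,0.69,0,0,-0.045,0],[0.168,0.064,0.69,0,0,-0.032,0],[0.168,0.07,0.69,0,0,-0.025,0],[0.168,0.075,0.69,0,0,-0.02,0],[0.168,0.075,0.69,0,0,-0.02,0]])

```text
time_s: 12.75
tool_pos: [0.4337, -0.0227, 0.188]
tool_rot: [179.9, 0.1, 152.6]
force: [-0.1, -0.1, 0.1]
grip_width: 0.0007
grasp_force: 0.0
```

```bash
python3 path.py 82 102 11;python3 -c "
from geo import *
o=env.get_obs() if 0 else None
from cell import env
o=env.get_obs();print(o['force'],[phi_of(o['tool_pos'][:2]*1e3-AX,o['tool_rot'][2]-90,9.5,h) for h in(7.,8.5,10)])"
```

```text
82.0 [np.float64(0.008), np.float64(-0.003), 0, 0, 0, np.float64(0.0), 0]
84.0 [np.float64(0.007), np.float64(0.002), 0, 0, 0, np.float64(0.007), 0]
86.0 [np.float64(0.007), np.float64(0.008), 0, 0, 0, np.float64(0.013), 0]
88.0 [np.float64(0.006), np.float64(0.013), 0, 0, 0, np.float64(0.02), 0]
90.0 [np.float64(0.005), np.float64(0.018), 0, 0, 0, np.float64(0.027), 0]
92.0 [np.float64(0.004), np.float64(0.024), 0, 0, 0, np.float64(0.033), 0]
94.0 [np.float64(0.002), np.float64(0.029), 0, 0, 0, np.float64(0.04), 0]
96.0 [np.float64(0.0), np.float64(0.034), 0, 0, 0, np.float64(0.046), 0]
98.0 [np.float64(-0.002), np.float64(0.04), 0, 0, 0, np.float64(0.053), 0]
100.0 [np.float64(-0.002), np.float64(0.044), 0, 0, 0, np.float64(0.059), 0]
102.0 [np.float64(-0.003), np.float64(0.048), 0, 0, 0, np.float64(0.066), 0]
[-0.11322328 -0.0600969   0.1161528 ] [np.float64(83.0), np.float64(86.0), np.float64(88.5)]
```

Request:
apply_moves(moves=[[0.018,-0.018,0,0,0,0,0],[0.018,-0.018,-0.1,0,0,0,0],[0.018,-0.018,-0.25,0,0,0,0],[-0.04,-0.03,-0.4,0,0,0,0],[-0.1,-0.05,-0.55,0,0,0,0],[-0.158,-0.082,-0.685,0,0,0,0],[-0.158,-0.082,-0.685,0,0,0,0],[-0.158,-0.082,-0.685,0,0,0,0],[-0.158,-0.082,-0.685,0,0,0,0]])

```text
time_s: 13.65
tool_pos: [0.4527, -0.0519, 0.3234]
tool_rot: [-180.0, -0.1, 152.6]
force: [-0.3, -0.2, -0.3]
grip_width: 0.0002
grasp_force: 0.0
```

Run:
```python
from h import *
o=env.get_obs();print(o['tool_pos'],o['tool_rot'])
K=cam('wrist');a=save('wrist','w8.png');c,s,x=cap(a,K,.205);print(c,s,x,index(a,K,.205,x[:2],.012,.0185))
for w in('w6','w7'):
    b=cv2.imread(f'pics/{w}.png')[:,:,::-1].copy();k=viewer.get_calibration('wrist')
    k['orientation'][2]+=dict(w6=156.26,w7=150.88)[w]-o['tool_rot'][2];KK=cam('wrist',k)
    cc,_,xx=cap(b,KK,.205);print(w,index(b,KK,.205,xx[:2],.012,.0185))
```

```text
[ 0.45268549 -0.05194301  0.32341791] [-1.79972381e+02 -1.02250658e-01  1.52571168e+02]
[267.         187.82978723] [259 180  17  17 235] [ 0.45906062 -0.0394557   0.205     ] (128, np.int64(27), np.float64(101.46440401213913), np.float64(6.3231353762987315))
w6 (118, np.int64(6), np.float64(157.02949697991815), np.float64(7.967143353072144))
w7 (124, np.int64(6), np.float64(164.3756265883924), np.float64(8.143842680268317))
```

```bash
sed -i 's/g\[v,u,2\]>110/g[v,u,2]>VT/; s/r1=.028)/r1=.028,VT=110)/' h.py
python3 - <<'E'
from h import *
o=env.get_obs()
for w,y in(('w6',156.26),('w7',150.88),('w8',152.57)):
    b=cv2.imread(f'pics/{w}.png')[:,:,::-1].copy();k=viewer.get_calibration('wrist')
    k['orientation'][2]+=y-o['tool_rot'][2];KK=cam('wrist',k);xx=cap(b,KK,.205)[2]
    print(w,[index(b,KK,.205,xx[:2],.0125,.0185,T) for T in(140,160,180)])
E
```

```text
w6 [(26, np.int64(19), np.float64(121.83753969687967), np.float64(4.056281329381701)), (15, np.int64(15), np.float64(121.31411790156831), np.float64(3.4895142521091174)), (10, np.int64(10), np.float64(121.57782239288456), np.float64(2.7176173945306554))]
w7 [(27, np.int64(19), np.float64(121.5275538253471), np.float64(3.8854721968293795)), (16, np.int64(14), np.float64(121.45718917245854), np.float64(3.1841787239271993)), (11, np.int64(11), np.float64(121.41052854497153), np.float64(2.8312902020803103))]
w8 [(23, np.int64(18), np.float64(97.36550435704518), np.float64(3.906214328702158)), (14, np.int64(14), np.float64(98.12446022034997), np.float64(3.078255536978957)), (10, np.int64(10), np.float64(97.65174345457162), np.float64(2.4032075304848757))]
```

The index line now sits at azimuth 97.7°, against 121.4° before and 193.6° at the start. That makes 96°, exactly four clicks. Next I'll turn the gripper clear of the wall, centre it over the cap and come down to just above it.

Request:
apply_moves(moves=[[0,0.02,0,0,0,-0.08,0],[0,0.05,0.05,0,0,-0.16,0],[0,0.07,0.12,0,0,-0.24,0],[0,0.07,0.22,0,0,-0.3,0],[0,0.07,0.32,0,0,-0.3,0],[0,0.07,0.42,0,0,-0.3,0],[0,0.07,0.5,0,0,-0.3,0],[0,0.07,0.54,0,0,-0.3,0],[0,0.07,0.54,0,0,-0.3,0],[0,0.07,0.54,0,0,-0.3,0]])

```text
time_s: 14.7
tool_pos: [0.4601, -0.04, 0.2169]
tool_rot: [-180.0, 0.0, 178.3]
force: [-0.2, -0.9, 0.8]
grip_width: 0.0008
grasp_force: 0.0
```

Request:
apply_moves(moves=[[0,0,0.015,0,0,0,0],[0,0,0.03,0,0,0,0],[0,0,0.045,0,0,0,0],[0,0,0.055,0,0,0,0],[0,0,0.06,0,0,0,0],[0,0,0.065,0,0,0,0],[0,0,0.07,0,0,0,0],[0,0,0.07,0,0,0,0]])

```text
time_s: 15.5
tool_pos: [0.4598, -0.04, 0.2022]
tool_rot: [180.0, -0.0, 178.3]
force: [0.0, 0.0, 0.2]
grip_width: 0.0003
grasp_force: 0.0
```

Request:
apply_moves(moves=[[0,0,0.004,0,0,0,0],[0,0,0.008,0,0,0,0],[0,0,0.012,0,0,0,0],[0,0,0.015,0,0,0,0],[0,0,0.015,0,0,0,0]])

```text
time_s: 16.0
tool_pos: [0.46, -0.0401, 0.1995]
tool_rot: [-180.0, -0.0, 178.3]
force: [-0.4, -0.6, 0.5]
grip_width: 0.0001
grasp_force: 0.0
```

Request:
apply_moves(moves=[[0,0,0.004,0,0,0,0],[0,0,0.008,0,0,0,0],[0,0,0.01,0,0,0,0]])

```text
time_s: 16.3
tool_pos: [0.4602, -0.0401, 0.1992]
tool_rot: [-179.9, 0.0, 178.3]
force: [-3.6, -0.4, 13.6]
grip_width: 0.0005
grasp_force: 7.2
```

The finger meets a hard stop at z = 0.199 with 13.6 N, which is the locked height. I'll draw clear.

Request:
apply_moves(moves=[[0,0,-0.02,0,0,0,0],[0,0,-0.15,0,0,0,0],[0,0,-0.3,0,0,0,0],[0.05,-0.03,-0.5,0,0,0,0],[0.1,-0.06,-0.65,0,0,0,0],[0.1,-0.06,-0.65,0,0,0,0],[0.1,-0.06,-0.65,0,0,0,0],[0.1,-0.06,-0.65,0,0,0,0]])

```text
time_s: 17.1
tool_pos: [0.4392, -0.0512, 0.3262]
tool_rot: [180.0, -0.1, 178.3]
force: [-1.1, -0.7, -0.7]
grip_width: 0.0004
grasp_force: 0.0
```

Run:
```python
from h import *
o=env.get_obs();print(o['tool_pos'],o['tool_rot'],o['force'])
K=cam('wrist');a=save('wrist','w9.png');s=save('scene','s9.png')
for z in(.205,.199):
    c,st,x=cap(a,K,z);print(z,c,st,x,[index(a,K,z,x[:2],.0125,.0185,T) for T in(140,160,180)])
u,v=c.astype(int)
A=cv2.resize(np.clip(a[v-60:v+40,u-65:u+65]*1.6,0,255).astype(np.uint8),(400,308))
s0=cv2.imread('pics/s0.png')[:,:,::-1]
B=[cv2.resize(q[140:190,265:305],(200,250),interpolation=cv2.INTER_CUBIC) for q in(s0,s)]
C=np.zeros((308,800,3),np.uint8);C[:,:400]=A;C[:250,400:]=np.hstack(B)
cv2.imwrite('pics/w9c.png',C[:,:,::-1])
```

```text
[ 0.4391953  -0.05119375  0.32621853] [ 1.79969295e+02 -1.10885586e-01  1.78339688e+02] [-1.10793728 -0.65019701 -0.66340712]
0.205 [264.81651376 203.60091743] [257 196  17  16 218] [ 0.4573747  -0.03948668  0.205     ] [(17, np.int64(17), np.float64(96.91365333726262), np.float64(3.925925379309018)), (13, np.int64(13), np.float64(97.8304713639595), np.float64(2.759067032542733)), (9, np.int64(9), np.float64(96.91136607516131), np.float64(2.301600029416183))]
0.199 [264.81651376 203.60091743] [257 196  17  16 218] [ 0.4591274  -0.03929515  0.199     ] [(15, np.int64(15), np.float64(96.6227092705532), np.float64(4.046197125818876)), (11, np.int64(11), np.float64(97.60042364148241), np.float64(2.85286387963865)), (7, np.int64(7), np.float64(96.28726100018353), np.float64(2.0617607891195484))]
```

View pics/w9c.png

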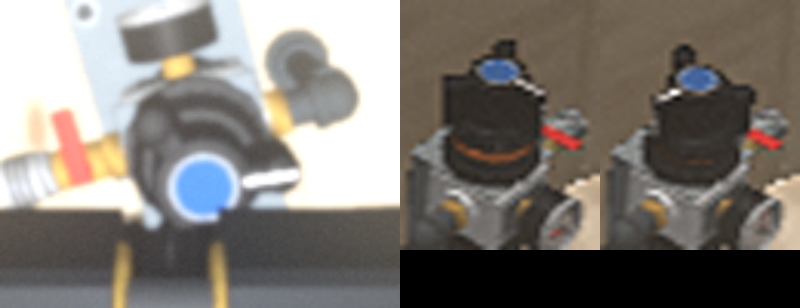

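The picture shows the cap at (265,204), which fits z = 0.199 on the known axis. The orange band is all but gone and the index line is at 97°, so the knob is locked at four clicks and the arm is clear.

```bash
python3 -c "
from cell import env
print(env.sign_off())"
```

```text
the job is handed in; nothing more can be done
None
```

I turned the knob exactly four clicks clockwise (about 96° measured), pressed it home until it locked at 199 mm, drew the arm clear and handed the job in; the sign-off gave no verdict.

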